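Lock out the orbital shaker, load it and reset its stop

ROBOT

A 6-joint arm with a two-finger parallel gripper is mounted at the origin on a cart in front of the work surface, level with it; the furniture and walls round the work are solid. World frame = base frame: x ahead of the robot, y to its left, z up, the work surface at z = 0. Lengths are in mm, angles in rad, forces in N, time in s.
With the tool pointing down it reaches from about 275 to 750 mm from the base axis. Payload 10.2 kg.
Tool frame: the origin (TCP) lies at the centre of the arm's flange, where the gripper is bolted on; the fingertips stand 173 mm ahead of it and the grasp point (between the pads) lies 155 mm ahead of it; z points along the fingers, y is the line along which they close (so a half turn about z gives the same grasp; the last joint's range is limited). The gripper opens to 85 mm and grips with 20 to 120 N. Pads are 22 mm wide; open, the fingers measure 114 mm over their backs; the gripper's body (76 mm by 85 mm) begins 54 mm behind the grasp point. The pads swing forward as they close: fully open they stand 13 mm farther back than shut.
Start: joints at [1.126, 0.313, 1.498, -0, 1.331, -0.223], TCP at [115.506, 512.143, 404.694] pointing down, gripper open.
Joint ranges: [-2.94, 2.94], [-0.97, 2.17], [0.19, 2.56], [-1.23, 4.37], [0.02, 3.11], [-2.88, 2.88]. Speed limits (rad/s): [2.39, 2.39, 3.01, 3.14, 3.14, 3.14].

INTERFACE

Orientations are given as a unit quaternion [w, x, y, z].
In Python, from rig import ctrl gives the robot as it stands.
- The arm moves only by the shell command python3 steer.py FILE [OPENING] [FORCE], which reads ROWS from the file FILE. ROWS is a JSON list of rows, 1 to 8 of them, each an object with the fields xyz (a list: dx, dy, dz in shares of 60 cm (1.0 is 60 cm)), turn_vec (a list: a rotation vector rx, ry, rz in fractions of the full range, 1 being pi/2 rad); a field left out counts as zero; each row is the pose to reach, as a shift and turn from the pose commanded when the command began, along the tool's axes at that moment; what a row does not reach only later rows make up. A row lasts 1/10 s, in which the tool goes at most 50 mm and 0.15 rad, less where a joint would pass 70% of its speed; a pose out of reach is approached as far as the arm can. OPENING is the opening from 0.0 (shut) to 1.0 (fully open), set as the command begins (- or left out keeps the last). The fingers move at their own pace and stop on an object; FORCE is the grip in N (left out, the last holds). Time passes only in rows, so rows that do not move let the fingers close. It prints the time, the measured TCP pose, the force, the opening and the grip force at its end. No shift or turn number may pass 1 either way. Input that does not fit is refused with a message, and nothing moves.
- ctrl.sense(): the state, without advancing time (a new reading comes with each control period).
- ctrl.capture(name): name is "scene" or "top"; returns the picture (480x640x3 uint8, red, green, blue); there is no depth.
- ctrl.calibration(name): a dict with "fx", "fy", "cx", "cy" (pixels), "position" and "attitude" of the camera in the world. Camera axes: x right, y down, z forward; pixel columns grow to the right and rows downward; lengths in mm; the calibration is good to about 2 mm. A picture is of the moment at which its call begins. calibration takes no time and is no camera call.
- ctrl.finish_job(): hands the job in; it is judged then, once.
The state is a dict: "time_s": time; "joints": joint angles; "dq": joint speeds; "tau": joint torques, N m; "eef_pos": TCP position; "ee_rot": TCP orientation; "force": force on the tool from outside, world axes, zero at the start; "wrist_torque": the same for the moment, N m; "grip_width": opening from 0.0 (shut) to 1.0 (fully open); "grip_force": force on a finger pad.
Only numpy, scipy, OpenCV 4.12 (cv2) and the standard library are available. Lean on these libraries where they do the work, as an engineer would, in place of code of your own. Each camera call takes 0.05 s, during which the arm holds its last target. There are 200 camera calls.

TASK

Push the red emergency-stop button of the white orbital shaker down until it latches, so that the tray cannot start; only then stand the glass staining jar (purple), the red-capped bottle and the blue-capped bottle upright in its tray, beside the white-capped bottle that is already in there. When all three stand in the tray, reset the stop by twisting its red head clockwise until it springs back up, and let go of it. Leave the white-capped bottle in the tray and the small black-capped bottle and the canister on the desk standing where they are, and do not tip anything over.

Things in the scene. Friction and masses are not known exactly. Their poses are not given: they have to be found in the camera images.
- shaker: White orbital shaker, fixed, 270 x 176 mm, housing top 68 mm high. Origin on the desk under the tray's centre; x points from the console (-x end, towards the robot) to the tray, y left, z up. Housing x -0.18 to +0.09. The flat console top (x -0.18 to -0.088) carries the stop button at x -0.140, y +0.040; the speed dial stands out 15 mm from the front face. Housing and tray do not move.
- tray (a point): Centre of the tray's floor, a black rubber mat 85 mm above the desk; axes as the shaker's. Inside the rim the tray measures 170 mm along x and 160 mm along y; the aluminium rim is 3 mm thick, its top 23 mm above the mat.
- estop (a joint): How far the red button is pressed: 0 = up, 0.0085 m = fully down. Pushing it takes up to about 10 N; past about 5 mm it snaps down and stays latched with the hand off. It comes up again only when the head is twisted, which lifts it past the snap point so that it springs up to 0.
- estop_head (a joint): Twist of the red head in rad, growing clockwise seen from above: 0 = rest, 0.9 = end stop. When latched, turning it past 0.6 frees the button (0.8 to be sure; under 0.2 N m). A firm grip holds the head down until let go; then it springs up at once, and the head turns itself back to 0 in about 2 s.
- estop_top (a point): Centre of the crown of the red mushroom head: round, 44 mm diameter, 18 mm high, axis vertical, crown 108 mm above the desk when up and 99.5 mm when latched. Below it a black bezel, 33 mm diameter, top 77 mm above the desk, on a flat yellow disc. The head can be gripped round its rim from above.
- jar: Glass staining jar with clear lid, purple inside, upright, 52 mm diameter body (lid 56 mm diameter from 70 to 80 mm height, knob to 89 mm), 0.16 kg. To be loaded. Origin at the centre of its underside.
- red_bottle: Brown dropper bottle with red cap, upright, body 33 mm diameter up to 50 mm height, cap 20 mm diameter, 87 mm high overall, 0.07 kg. To be loaded. Origin at the centre of its underside.
- blue_bottle: Brown dropper bottle with blue cap, same size as the red-capped one. To be loaded. Origin at the centre of its underside.
- white_bottle: Brown dropper bottle with white cap, same size as the red-capped one; it already stands in the tray and stays there. Origin at the centre of its underside.
- oil_bottle: Small brown dropper bottle with black cap and green label, 28 mm diameter, 70 mm high, on the desk among the vessels; stays where it is. Origin at the centre of its underside.
- monitor: Computer monitor, fixed, not to be touched. Its screen is an upright panel 20 mm thick, from 95 to 436 mm above the desk, running from (x 0.575, y 0.31) to (x 0.80, y -0.02) in plan and leaning back 2 degrees; round foot of 110 mm radius, 20 mm high, round (0.715, 0.17), the body's origin.
- microscope: Large microscope, fixed, not to be touched. In plan it lies at y below -0.29, x 0.36 to 0.63 near the desk; its focus knobs reach y -0.255 at x 0.50 to 0.56 and 55 to 115 mm height, its black stage y -0.236 at x 0.34 to 0.51 and 160 to 190 mm height, and its head and tubes overhang the front at y below -0.29. Origin in the middle of its base.
- canister: Grey-white canister with black screw lid, 37 mm diameter, 62 mm high, on the desk among the vessels; stays where it is. Origin at the centre of its underside.

How it is judged (in metres and radians):
On the way, in this order (a step that is already met when the one before it is completed fails the run):
1. the stop button is latched down with the hand off it, and none of the three vessels is in the tray yet (value of joint estop above 0.007 m and contact force between the fingers and estop below 0.2 N and not (x of jar in the frame of tray between -0.086 and 0.086 m and y of jar in the frame of tray between -0.081 and 0.081 m and z of jar in the frame of tray below 0.01 m) and not (x of red_bottle in the frame of tray between -0.086 and 0.086 m and y of red_bottle in the frame of tray between -0.081 and 0.081 m and z of red_bottle in the frame of tray below 0.01 m) and not (x of blue_bottle in the frame of tray between -0.086 and 0.086 m and y of blue_bottle in the frame of tray between -0.081 and 0.081 m and z of blue_bottle in the frame of tray below 0.01 m)), for 0.3 s.
2. jar, red-capped and blue-capped bottle stand upright in the tray while the stop is still latched (value of joint estop above 0.007 m and x of jar in the frame of tray between -0.074 and 0.074 m and y of jar in the frame of tray between -0.069 and 0.069 m and z of jar in the frame of tray between -0.004 and 0.006 m and angle between each of jar, red_bottle, blue_bottle's own z axis and vertical below 0.1 rad and linear speed of each of jar, red_bottle, blue_bottle below 0.03 m/s and x of red_bottle in the frame of tray between -0.074 and 0.074 m and y of red_bottle in the frame of tray between -0.069 and 0.069 m and z of red_bottle in the frame of tray between -0.004 and 0.006 m and x of blue_bottle in the frame of tray between -0.074 and 0.074 m and y of blue_bottle in the frame of tray between -0.069 and 0.069 m and z of blue_bottle in the frame of tray between -0.004 and 0.006 m), for 0.2 s.
3. the head of the stop is twisted clockwise by at least 0.5 rad (value of joint estop_head above 0.5 rad and x of jar in the frame of tray between -0.074 and 0.074 m and y of jar in the frame of tray between -0.069 and 0.069 m and z of jar in the frame of tray between -0.004 and 0.006 m and angle between each of jar, red_bottle, blue_bottle's own z axis and vertical below 0.1 rad and linear speed of each of jar, red_bottle, blue_bottle below 0.03 m/s and x of red_bottle in the frame of tray between -0.074 and 0.074 m and y of red_bottle in the frame of tray between -0.069 and 0.069 m and z of red_bottle in the frame of tray between -0.004 and 0.006 m and x of blue_bottle in the frame of tray between -0.074 and 0.074 m and y of blue_bottle in the frame of tray between -0.069 and 0.069 m and z of blue_bottle in the frame of tray between -0.004 and 0.006 m).
At the end, for the whole second after the job is handed in: Stop button up (pressed under 1.5 mm), head turned back (under 0.15 rad); jar, red-, blue- and white-capped bottles stand upright (within 0.1 rad) and at rest on the mat inside the rim; black-capped bottle and canister stand upright on the desk where they were (within 25 mm) (value of joint estop below 0.0015 m and value of joint estop_head below 0.15 rad and x of jar in the frame of tray between -0.074 and 0.074 m and y of jar in the frame of tray between -0.069 and 0.069 m and z of jar in the frame of tray between -0.004 and 0.006 m and angle between each of jar, red_bottle, blue_bottle, white_bottle, oil_bottle, canister's own z axis and vertical below 0.1 rad and linear speed of each of jar, red_bottle, blue_bottle, white_bottle below 0.03 m/s and x of red_bottle in the frame of tray between -0.074 and 0.074 m and y of red_bottle in the frame of tray between -0.069 and 0.069 m and z of red_bottle in the frame of tray between -0.004 and 0.006 m and x of blue_bottle in the frame of tray between -0.074 and 0.074 m and y of blue_bottle in the frame of tray between -0.069 and 0.069 m and z of blue_bottle in the frame of tray between -0.004 and 0.006 m and x of white_bottle in the frame of tray between -0.074 and 0.074 m and y of white_bottle in the frame of tray between -0.069 and 0.069 m and z of white_bottle in the frame of tray between -0.004 and 0.006 m); the robot touches nothing.
It fails at once if a vessel stands in the tray while the stop is not latched, before all three are loaded (value of joint estop below 0.004 m and ((x of jar in the frame of tray between -0.086 and 0.086 m and y of jar in the frame of tray between -0.081 and 0.081 m and z of jar in the frame of tray below 0.01 m) or (x of red_bottle in the frame of tray between -0.086 and 0.086 m and y of red_bottle in the frame of tray between -0.081 and 0.081 m and z of red_bottle in the frame of tray below 0.01 m) or (x of blue_bottle in the frame of tray between -0.086 and 0.086 m and y of blue_bottle in the frame of tray between -0.081 and 0.081 m and z of blue_bottle in the frame of tray below 0.01 m)) and not ((x of jar in the frame of tray between -0.086 and 0.086 m and y of jar in the frame of tray between -0.081 and 0.081 m and z of jar in the frame of tray below 0.01 m) and (x of red_bottle in the frame of tray between -0.086 and 0.086 m and y of red_bottle in the frame of tray between -0.081 and 0.081 m and z of red_bottle in the frame of tray below 0.01 m) and (x of blue_bottle in the frame of tray between -0.086 and 0.086 m and y of blue_bottle in the frame of tray between -0.081 and 0.081 m and z of blue_bottle in the frame of tray below 0.01 m))).
It fails at once if the white-capped bottle, the black-capped bottle or the canister is shifted by more than 25 mm or tipped (distance of any of white_bottle, oil_bottle, canister from where it was at the start of the episode above 0.025 m or angle between any of white_bottle, oil_bottle, canister's own z axis and vertical above 0.4 rad).
It fails at once if the jar or a bottle to be loaded is tipped over (angle between any of jar, red_bottle, blue_bottle's own z axis and vertical above 0.6 rad).
It also fails if it takes over 72 s, if anything falls off the work surface, if the arm or the gripper's body presses on something with over 40 N, if the wrist force passes 120 N, or if a joint passes its speed limit or range.

## Working session

There is one attempt and no reset: what is moved stays moved. The work goes in short steps, Python scripts to look and compute and a shell command to move; the robot and the scene stay as the last step left them, time stands still between calls to the robot, and variables do not carry over. Pictures are saved under pics/ and viewed, at most 10 in all, crops included, and the job is handed in when it is done.

```bash
ls; mkdir -p pics; python3 - <<'E'
from rig import ctrl
import cv2
for n in("scene","top"):
    cv2.imwrite(f"pics/{n}0.png",cv2.cvtColor(ctrl.capture(n),cv2.COLOR_RGB2BGR)); print(ctrl.calibration(n))
print(ctrl.sense())
E
```

```text
pics
rig.py
steer.py
{'fx': 553.7559026744073, 'fy': 553.7559026744073, 'cx': 317.58926785531355, 'cy': 233.33191868225236, 'position': array([-493.48524794,  625.44485218,  645.74327291]), 'attitude': array([ 0.26239616, -0.40858533,  0.73837946, -0.46797655])}
{'fx': 561.6214902132318, 'fy': 561.6214902132318, 'cx': 312.8803831004034, 'cy': 252.87989469201582, 'position': array([ 433.60215536,   -7.12105176, 1425.1880075 ]), 'attitude': array([-0.02595361,  0.71316674, -0.69970085,  0.0337393 ])}
{'time_s': 0.1, 'joints': array([ 1.12559071e+00,  3.13364102e-01,  1.49831276e+00,  2.25337493e-05,
        1.33100072e+00, -2.23406588e-01]), 'dq': array([ 0.00056906, -0.00029601, -0.00278872, -0.00171005,  0.00148632,
        0.00056801]), 'tau': array([ 1.92924563e-03, -4.12899506e+01, -2.60142320e+01, -1.74367883e-04,
        3.09306350e-03, -1.43320773e-05]), 'eef_pos': array([115.49285005, 512.10959265, 404.22572667]), 'ee_rot': array([-1.88327626e-04,  1.10674981e-01,  9.93856506e-01, -5.08843131e-04]), 'force': array([ 1.09493362,  0.33753902, -0.37109259]), 'wrist_torque': array([-0.00024442,  0.01693157, -0.01604488]), 'grip_force': 0.0, 'grip_width': 1.0016552399382883}
```

View pics/scene0.png

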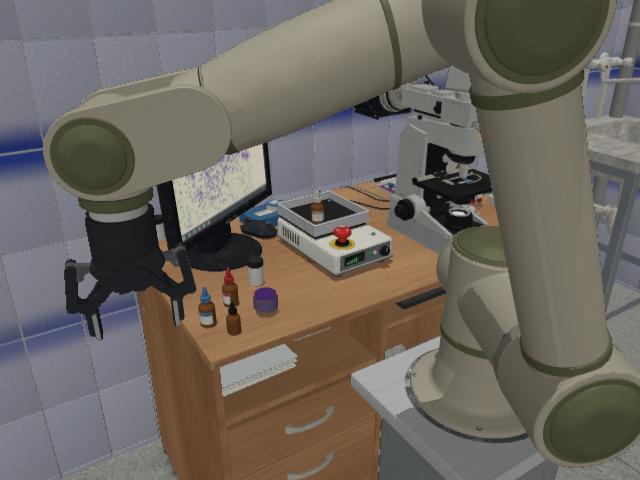

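View pics/top0.png

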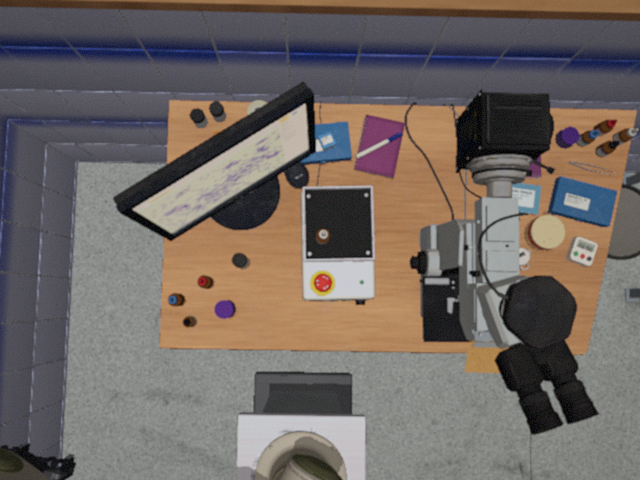

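The top view shows the stop at (322,282), the white cap at (323,236), and the mat around (338,223). On the desk are red (204,282), blue (176,299), jar (225,309), black cap (189,322) and canister (240,260). Next I'll turn these into world positions.

```bash
cat > h.py <<'E'
from rig import ctrl
import cv2, numpy as np
from scipy.spatial.transform import Rotation as R
def ray(n,px,z):
    c=ctrl.calibration(n); q=np.array(c["attitude"])
    M=R.from_quat(q[[1,2,3,0]]).as_matrix(); p=np.array(c["position"])
    d=M@[(px[0]-c["cx"])/c["fx"],(px[1]-c["cy"])/c["fy"],1]
    return p+d*(z-p[2])/d[2]
def proj(n,P):
    c=ctrl.calibration(n); q=np.array(c["attitude"])
    M=R.from_quat(q[[1,2,3,0]]).as_matrix(); v=M.T@(np.array(P,float)-c["position"])
    return v[:2]/v[2]*c["fx"]+[c["cx"],c["cy"]]
def blob(im,seed,r,fn):
    """centre of minAreaRect/centroid of mask pixels near the seed"""
    h=cv2.cvtColor(im,cv2.COLOR_RGB2HSV).astype(int); m=fn(h[...,0],h[...,1],h[...,2]).astype(np.uint8)
    w=np.zeros_like(m); cv2.circle(w,seed,r,1,-1); m&=w
    k,l,s,c=cv2.connectedComponentsWithStats(m)
    i=1+np.argmax(s[1:,4]); return c[i],s[i],(l==i).astype(np.uint8)
red=lambda h,s,v:((h<8)|(h>172))&(s>140)&(v>60)
blue=lambda h,s,v:(h>95)&(h<118)&(s>110)&(v>60)
pur=lambda h,s,v:(h>118)&(h<150)&(s>90)
dark=lambda h,s,v:(v<70)
white=lambda h,s,v:(s<60)&(v>120)
def to_tool(P,yaw=None):
    s=ctrl.sense(); q=s["ee_rot"]; M=R.from_quat(q[[1,2,3,0]])
    return M.inv().apply(np.array(P,float)-s["eef_pos"])
E
python3 - <<'E'
from h import *
im=ctrl.capture("top")
for n,s,r,f,z in[("estop",(322,282),14,red,103),("red",(204,282),9,red,84),("blue",(176,299),9,blue,84),("jar",(225,309),13,pur,75),("oil",(189,322),9,dark,68),("can",(240,260),11,dark,62),("white",(323,236),7,white,172)]:
    c,st,_=blob(im,s,r,f); print(n,c.round(1),st,ray("top",c,z).round(1))
c,st,m=blob(im,(338,215),60,dark)
r=cv2.minAreaRect(cv2.findContours(m,0,2)[0][0]); print(r,st,ray("top",r[0],95)); 
for b in cv2.boxPoints(r): print(ray("top",b,100).round(1))
c,st,m=blob(im,(338,245),90,lambda h,s,v:(s<40)&(v>130))
r=cv2.minAreaRect(cv2.findContours(m,0,2)[0][0]); print(r)
for b in cv2.boxPoints(r): print(b,ray("top",b,68).round(1))
cv2.imwrite("pics/crop.png",cv2.cvtColor(cv2.resize(im[170:350,150:400],(750,540),interpolation=2),4))
E
```

```text
estop [322.3 282.5] [315 275  16  16 160] [476.3 -44.2 103. ]
red [202. 281.] [198 277   9   9  67] [475.  241.8  84. ]
blue [172.3 299.4] [169 296   8   8  49] [429.9 310.6  84. ]
jar [224.3 309. ] [215 301  20  17 275] [409.5 188.2  75. ]
oil [187.1 321.8] [184 318   7   8  44] [377.3 277.1  68. ]
can [239.6 260.1] [233 254  14  14 148] [528.1 156.7  62. ]
white [323.  233.9] [319 230   9   9  67] [583.  -41.9 172. ]
((338.0518493652344, 223.17733764648438), (67.8617172241211, 64.6959457397461), 88.63607025146484) [ 306  189   66   69 4123] [618.7136117  -79.53996365  95.        ]
[696.3   1.2 100. ]
[ 703.3 -153.6  100. ]
[ 540.4 -159.   100. ]
[533.8  -5.9 100. ]
((337.7943115234375, 242.59820556640625), (114.37586975097656, 72.45880126953125), 88.91908264160156)
[300.49252 186.10388] [712.1  12.4  68. ]
[372.93845 184.737  ] [ 719.3 -165.2   68. ]
[375.0961  299.09253] [ 439.7 -173.1   68. ]
[302.65018 300.4594 ] [433.2   1.5  68. ]
```

View pics/crop.png

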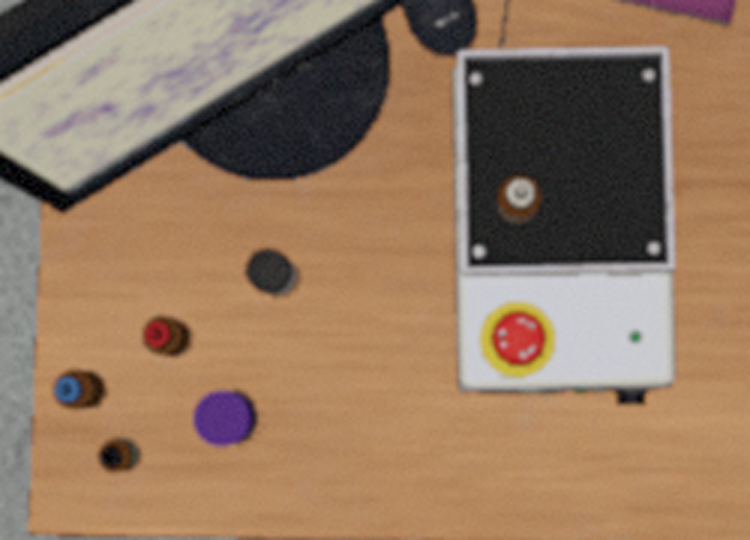

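The crop confirms upright vessels, a lone white bottle near the tray's near-left corner, and a shaker yaw of about 0.04 rad. I'll cross-check with the scene camera and work out the first move.

```bash
python3 - <<'E'
from h import *
im=ctrl.capture("scene")
for n,s,f,P in[("estop",(342,233),red,(476.3,-44.2,101)),("red",(228,277),red,(475,241.8,78)),("blue",(205,296),blue,(429.9,310.6,78)),("jar",(265,300),pur,(409.5,188.2,40)),("can",(257,264),dark,(528.1,156.7,58))]:
    c,st,_=blob(im,s,14,f); print(n,c.round(1),st,proj("scene",P).round(1))
    # at the given height, what does scene say
    print(ray("scene",c,P[2]).round(1))
print(to_tool((476.7,-44.8,320)).round(1))
E
```

```text
estop [342.  233.4] [333 227  18  16 194] [342.7 230.6]
[464.5 -34.1 101. ]
red [228.3 277. ] [224 268  10  16 106] [230.9 271.2]
[454.9 256.3  78. ]
blue [204.9 296.1] [201 287   9  16  96] [208.2 289.6]
[409.9 325.4  78. ]
jar [265.  293.5] [255 288  21  12 218] [268.5 293.3]
[412.6 194.9  40. ]
can [253.5 259.5] [243 250  20  18 266] [256.5 259.6]
[532.5 162.1  58. ]
[-474.9 -463.8   84.6]
```

Units first: shifts go in shares of 60 cm and turns go in shares of pi/2 rad. So -360 mm / 600 = -0.6, -352 mm / 600 = -0.5867, -0.264 rad / 1.5708 = -0.1681.

```bash
echo '[{"xyz": [-0.0833,-0.0817,0],"turn_vec": [0,0,-0.0637]},{"xyz": [-0.1667,-0.1633,0],"turn_vec": [0,0,-0.1273]},{"xyz": [-0.25,-0.245,0],"turn_vec": [0,0,-0.1681]},{"xyz": [-0.3333,-0.3267,0],"turn_vec": [0,0,-0.1681]},{"xyz": [-0.4,-0.39,0],"turn_vec": [0,0,-0.1681]},{"xyz": [-0.4667,-0.4567,0],"turn_vec": [0,0,-0.1681]},{"xyz": [-0.5333,-0.5217,0],"turn_vec": [0,0,-0.1681]},{"xyz": [-0.6,-0.5867,0],"turn_vec": [0,0,-0.1681]}]' > mv.in && python3 steer.py mv.in 0 40
python3 - <<'E'
from h import *
print(to_tool((476.7,-44.8,310)).round(1))
for n,p,z in[("red",(228.5,270),85),("blue",(205,289),85),("jar",(265,300),30),("jarbot",(265,313),0)]: print(n,ray("scene",p,z).round(1))
print(ctrl.sense()["joints"].round(2))
E
```

```text
time_s: 1.0
eef_pos: [333.4, 174.5, 404.9]
ee_rot: [0.0, -0.021, 1.0, 0.0]
force: [0.2, 1.2, -1.2]
grip_width: 0.004
grip_force: 0.0
[-133.8 -225.2   94.9]
red [470.7 248.5  85. ]
blue [423.9 318.9  85. ]
jar [404.5 199.5  30. ]
jarbot [402.3 202.1   0. ]
[ 0.17 -0.02  1.89  0.    1.27 -1.45]
```

To row units: -225 mm / 600 = -0.375, -200 mm / 600 = -0.3333.

```bash
echo '[{"xyz": [-0.04,-0.0667,0.0167]},{"xyz": [-0.08,-0.1333,0.0333]},{"xyz": [-0.12,-0.2,0.05]},{"xyz": [-0.16,-0.2667,0.0833]},{"xyz": [-0.2,-0.3333,0.1167]},{"xyz": [-0.2233,-0.375,0.1583]},{"xyz": [-0.2233,-0.375,0.1583]},{"xyz": [-0.2233,-0.375,0.1583]}]' > mv.in && python3 steer.py mv.in
python3 - <<'E'
from h import *
print(to_tool((476.7,-44.8,282)).round(1))
im=ctrl.capture("scene"); cv2.imwrite("pics/press.png",cv2.cvtColor(cv2.resize(im[130:310,180:420],(720,540),interpolation=2),4))
E
```

```text
time_s: 1.8
eef_pos: [476.3, -42.9, 309.3]
ee_rot: [-0.001, -0.021, 1.0, 0.0]
force: [-0.7, -0.5, 0.1]
grip_width: 0.002
grip_force: 0.0
[-0.4 -2.  27.3]
```

View pics/press.png

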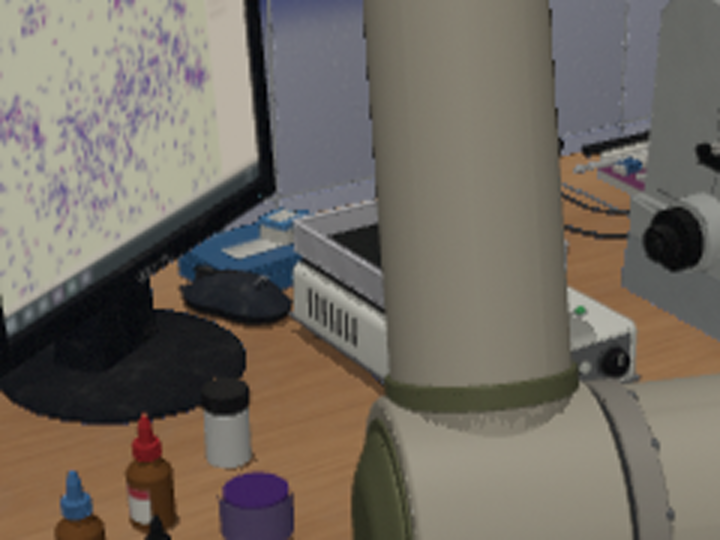

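The arm hides the button here. The vessels are clear and untouched: red bottle at (148,470), jar at (257,505) in the crop. Pressing now.

To row units: 37.5 mm / 600 = 0.0625, 36.5 mm / 600 = 0.0608.

```bash
echo '[{"xyz": [0,-0.0033,0.025]},{"xyz": [0,-0.0033,0.0417]},{"xyz": [0,-0.0033,0.05]},{"xyz": [0,-0.0033,0.055]},{"xyz": [0,-0.0033,0.0583]},{"xyz": [0,-0.0033,0.0608]},{"xyz": [0,-0.0033,0.0625]},{"xyz": [0,-0.0033,0.0625]}]' > mv.in && python3 steer.py mv.in
```

```text
time_s: 2.65
eef_pos: [476.4, -44.4, 272.9]
ee_rot: [0.0, -0.021, 1.0, -0.0]
force: [-2.8, 0.8, 6.7]
grip_width: -0.004
grip_force: 3.3
```

```bash
echo '[{"xyz": [0,0,0.0017]},{"xyz": [0,0,0.0025]},{"xyz": [0,0,0.0025]}]' > mv.in && python3 steer.py mv.in; echo '[{"xyz": [0,0,-0.0133]},{"xyz": [0,0,-0.0967]},{"xyz": [0,0,-0.1333]},{"xyz": [0,0,-0.1333]}]' > mv.in && python3 steer.py mv.in 0.75
python3 - <<'E'
from h import *
print(to_tool((428,314,300)).round(1))
E
```

```text
time_s: 2.95
eef_pos: [476.5, -44.4, 272.7]
ee_rot: [0.001, -0.021, 1.0, -0.0]
force: [-7.4, 2.1, 22.0]
grip_width: -0.001
grip_force: 10.7
time_s: 3.35
eef_pos: [476.8, -44.7, 353.9]
ee_rot: [0.003, -0.021, 1.0, -0.001]
force: [0.6, -0.1, 0.1]
grip_width: 0.679
grip_force: 0.0
[ 33.8 360.6  52.8]
```

To row units: 361 mm / 600 = 0.6017, 322 mm / 600 = 0.5367.

```bash
echo '[{"xyz": [0.0083,0.0767,0]},{"xyz": [0.0167,0.1533,0]},{"xyz": [0.025,0.23,0]},{"xyz": [0.0333,0.3067,0]},{"xyz": [0.04,0.3833,0]},{"xyz": [0.0467,0.46,0.0167]},{"xyz": [0.0533,0.5367,0.05]},{"xyz": [0.0567,0.6017,0.0883]}]' > mv.in && python3 steer.py mv.in 0.75; echo '[{},{},{}]' > mv.in && python3 steer.py mv.in
python3 - <<'E'
from h import *
print(to_tool((428,314,197)).round(1))
a=ctrl.capture("scene"); b=ctrl.capture("top")
c,st,_=blob(a,(342,235),16,red); print("estop",c,st, proj("scene",(476.5,-44.5,101)),proj("scene",(476.5,-44.5,92.5)))
x=np.hstack([cv2.resize(a[215:345,150:310],(390,317),interpolation=2),cv2.resize(b[230:350,150:290],(370,317),interpolation=2)])
cv2.imwrite("pics/blue.png",cv2.cvtColor(x,4))
E
```

```text
time_s: 4.15
eef_pos: [426.3, 316.7, 296.7]
ee_rot: [0.0, -0.022, 1.0, 0.0]
force: [0.9, -0.4, 0.2]
grip_width: 0.748
grip_force: 0.0
time_s: 4.45
eef_pos: [427.5, 313.8, 298.0]
ee_rot: [0.0, -0.021, 1.0, -0.0]
force: [0.1, -0.2, 0.5]
grip_width: 0.748
grip_force: 0.0
[ -0.4   0.2 101. ]
estop [336.94642857 236.69642857] [333 231   9  12  56] [342.7652099  230.51296741] [342.71379134 233.79715694]
```

View pics/blue.png

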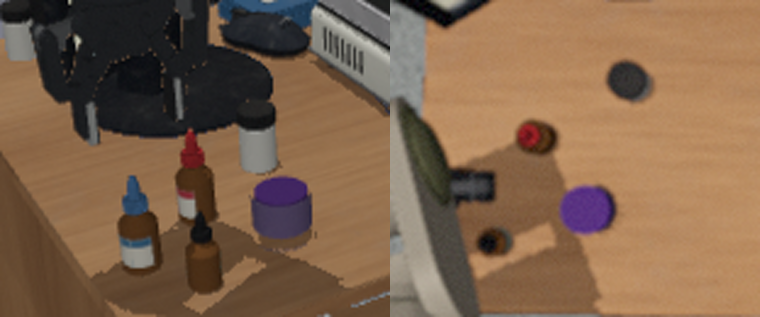

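The stop's top edge in the scene dropped from row 227 to row 231, so it is latched. The open fingers straddle the column over the blue bottle, with tips at crop (92,142) and (180,118). Blue's tip is at crop (131,178).

```bash
python3 - <<'E'
from h import *
f=lambda x,y:(150+x*160/390,215+y*130/317)
print("tips mean px",f(136,130),"proj",[proj("scene",(427.5,314,z)).round(1) for z in(125,132,138)])
for n,p,P in[("blue tip",(131,178),(428,314,87)),("blue base",(139,268),(428,314,2)),("red tip",(190,131),(474,245,87)),("red base",(196,220),(474,245,2)),("jar base",(281,232),(410,190,2)),("jar lid c",(281,190),(410,190,75))]:
    print(n,np.round(f(*p),1),proj("scene",P).round(1),ray("scene",f(*p),P[2]).round(1))
E
```

```text
tips mean px (205.7948717948718, 268.31230283911674) proj [array([204.8, 269.8]), array([204.5, 266.6]), array([204.2, 263.9])]
blue tip [203.7 288. ] [206.5 286.5] [425.6 320.7  87. ]
blue base [207.  324.9] [210.2 322.5] [423.5 322.8   2. ]
red tip [227.9 268.7] [229.3 268.1] [473.  248.6  87. ]
red base [230.4 305.2] [232.2 302.6] [466.3 252.6   2. ]
jar base [265.3 310.1] [268.4 308.8] [408.9 198.    2. ]
jar lid c [265.3 292.9] [266.9 278.9] [362.  218.2  75. ]
```

To row units: 101 mm / 600 = 0.1683, -1.5 mm / 600 = -0.0025.

```bash
echo '[{"xyz": [-0.0025,0.005,0.0167]},{"xyz": [-0.0025,0.005,0.075]},{"xyz": [-0.0025,0.005,0.1333]},{"xyz": [-0.0025,0.005,0.1583]},{"xyz": [-0.0025,0.005,0.1683]},{"xyz": [-0.0025,0.005,0.1683]},{"xyz": [-0.0025,0.005,0.1683]}]' > mv.in && python3 steer.py mv.in 0.75; echo '[{},{},{},{},{},{}]' > mv.in && python3 steer.py mv.in 0.1 40; python3 - <<'E'
from h import *
from math import *
t=.042
for n,x,y in[("blue",38,33),("jar",22,-36),("red",-42,-36)]: print(n,618.7+x*cos(t)-y*sin(t),-79.5+x*sin(t)+y*cos(t))
E
```

```text
time_s: 5.25
eef_pos: [428.9, 317.6, 197.5]
ee_rot: [0.001, -0.021, 1.0, 0.0]
force: [0.0, 0.3, 0.3]
grip_width: 0.752
grip_force: 0.0
time_s: 5.85
eef_pos: [428.7, 317.6, 197.6]
ee_rot: [0.001, -0.021, 1.0, 0.0]
force: [-2.1, -1.7, 5.1]
grip_width: 0.37
grip_force: 39.6
blue 655.2808963746238 -44.93357090428575
jar 642.1921543634261 -114.5445242993105
red 578.248594066058 -117.23173409700956
```

To row units: -210 mm / 600 = -0.35, -195 mm / 600 = -0.325.

```bash
echo '[{"xyz": [0,0,-0.0333]},{"xyz": [0,0,-0.1083]},{"xyz": [0,-0.0167,-0.1833]},{"xyz": [0,-0.0667,-0.2583]},{"xyz": [0,-0.1333,-0.3083]},{"xyz": [0,-0.2083,-0.325]},{"xyz": [-0.0167,-0.2833,-0.325]},{"xyz": [-0.05,-0.35,-0.325]}]' > mv.in && python3 steer.py mv.in; echo '[{"xyz": [-0.05,-0.05,0]},{"xyz": [-0.1083,-0.1,0]},{"xyz": [-0.1667,-0.15,0]},{"xyz": [-0.225,-0.2,0]},{"xyz": [-0.275,-0.2417,0]},{"xyz": [-0.3017,-0.27,0]},{"xyz": [-0.3017,-0.27,0]},{"xyz": [-0.3017,-0.27,0]}]' > mv.in && python3 steer.py mv.in; python3 - <<'E'
from h import *
print(to_tool((655.3,-44.9,284)).round(1))
E
```

```text
time_s: 6.65
eef_pos: [466.8, 107.3, 392.8]
ee_rot: [0.001, -0.021, 1.0, -0.0]
force: [0.7, 1.2, -0.9]
grip_width: 0.364
grip_force: 40.0
time_s: 7.45
eef_pos: [655.0, -45.2, 391.4]
ee_rot: [-0.0, -0.021, 1.0, 0.0]
force: [1.0, -0.2, -0.5]
grip_width: 0.367
grip_force: 40.0
[ -0.4   0.2 107.4]
```

To row units: 109.5 mm / 600 = 0.1825, 107 mm / 600 = 0.1783.

```bash
echo '[{"xyz": [0,0,0.05]},{"xyz": [0,0,0.1167]},{"xyz": [0,0,0.1583]},{"xyz": [0,0,0.1733]},{"xyz": [0,0,0.1783]},{"xyz": [0,0,0.1808]},{"xyz": [0,0,0.1825]},{"xyz": [0,0,0.1825]}]' > mv.in && python3 steer.py mv.in; echo '[{},{},{}]' > mv.in && python3 steer.py mv.in 0.6
```

```text
time_s: 8.25
eef_pos: [655.2, -45.2, 283.3]
ee_rot: [0.001, -0.021, 1.0, -0.0]
force: [-0.4, -0.4, -0.2]
grip_width: 0.364
grip_force: 40.0
time_s: 8.55
eef_pos: [655.1, -45.2, 282.5]
ee_rot: [0.0, -0.021, 1.0, -0.0]
force: [0.1, -0.1, 0.8]
grip_width: 0.6
grip_force: 0.0
```

To row units: 160 mm / 600 = 0.2667, -110 mm / 600 = -0.1833.

```bash
echo '[{"xyz": [0,0,-0.0333]},{"xyz": [0,0,-0.1]},{"xyz": [0.0083,0.0083,-0.1667]},{"xyz": [0.0583,0.0333,-0.1833]},{"xyz": [0.125,0.075,-0.1833]},{"xyz": [0.1833,0.125,-0.1833]},{"xyz": [0.2333,0.1833,-0.1833]},{"xyz": [0.2667,0.25,-0.1833]}]' > mv.in && python3 steer.py mv.in 0.75; echo '[{"xyz": [0.0133,0.075,0]},{"xyz": [0.0133,0.15,0]},{"xyz": [0.0133,0.2167,0.0167]},{"xyz": [0.0133,0.2483,0.0833]},{"xyz": [0.0133,0.2483,0.15]},{"xyz": [0.0133,0.2483,0.15]},{"xyz": [0.0133,0.2483,0.15]}]' > mv.in && python3 steer.py mv.in 0.75; python3 - <<'E'
from h import *
print(to_tool((475,247,197)).round(1))
b=ctrl.capture("top"); a=ctrl.capture("scene")
c,st,_=blob(a,(228,277),14,red); print(c,st)
x=np.hstack([cv2.resize(a[215:345,150:310],(390,317),interpolation=2),cv2.resize(b[180:300,290:430],(370,317),interpolation=2)])
cv2.imwrite("pics/red.png",cv2.cvtColor(x,4))
E
```

```text
time_s: 9.35
eef_pos: [487.0, 98.6, 392.6]
ee_rot: [0.0, -0.02, 1.0, -0.0]
force: [1.2, 0.3, 0.9]
grip_width: 0.75
grip_force: 0.0
time_s: 10.05
eef_pos: [475.0, 246.3, 303.3]
ee_rot: [0.0, -0.021, 1.0, 0.0]
force: [0.1, -0.0, 0.9]
grip_width: 0.75
grip_force: 0.0
[  0.    0.7 106.3]
[228.30188679 277.17924528] [224 268  10  16 106]
```

View pics/red.png

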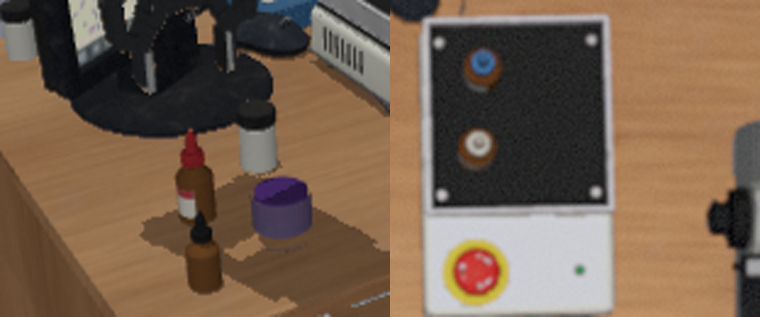

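Blue stands in the tray at crop (483,65), beside the white cap at (478,145). The fingers straddle the red bottle, which stands at crop (193,175). Grasping red.

To row units: 106 mm / 600 = 0.1767, 100 mm / 600 = 0.1667.

```bash
echo '[{"xyz": [0,0.0012,0.0167]},{"xyz": [0,0.0012,0.075]},{"xyz": [0,0.0012,0.1333]},{"xyz": [0,0.0012,0.1667]},{"xyz": [0,0.0012,0.1767]},{"xyz": [0,0.0012,0.1767]},{"xyz": [0,0.0012,0.1767]}]' > mv.in && python3 steer.py mv.in 0.75; echo '[{},{},{},{},{},{}]' > mv.in && python3 steer.py mv.in 0.1 40; python3 - <<'E'
from h import *
print(to_tool((578.2,-117.2,392)).round(1))
E
```

```text
time_s: 10.85
eef_pos: [475.1, 247.2, 197.5]
ee_rot: [0.001, -0.021, 1.0, 0.0]
force: [-0.5, 1.0, 0.5]
grip_width: 0.752
grip_force: 0.0
time_s: 11.45
eef_pos: [474.8, 247.2, 197.2]
ee_rot: [0.001, -0.021, 1.0, 0.0]
force: [-1.1, -0.7, 6.1]
grip_width: 0.361
grip_force: 39.5
[ -88.2 -368.4 -194.7]
```

To row units: -250 mm / 600 = -0.4167, -205 mm / 600 = -0.3417.

```bash
echo '[{"xyz": [0,0,-0.0333]},{"xyz": [0,-0.0083,-0.1083]},{"xyz": [0,-0.0583,-0.1833]},{"xyz": [0,-0.125,-0.2583]},{"xyz": [-0.0167,-0.1917,-0.3083]},{"xyz": [-0.0333,-0.2667,-0.325]},{"xyz": [-0.05,-0.3417,-0.325]},{"xyz": [-0.0667,-0.4167,-0.325]}]' > mv.in && python3 steer.py mv.in; echo '[{"xyz": [-0.02,-0.0667,0]},{"xyz": [-0.0433,-0.1333,0]},{"xyz": [-0.06,-0.18,0]},{"xyz": [-0.0667,-0.1967,0]},{"xyz": [-0.0667,-0.1967,0]},{"xyz": [-0.0667,-0.1967,0.05]},{"xyz": [-0.0667,-0.1967,0.1167]},{"xyz": [-0.0667,-0.1967,0.1667]}]' > mv.in && python3 steer.py mv.in; python3 - <<'E'
from h import *
print(to_tool((570.2,-117.5,282.2)).round(1))
E
```

```text
time_s: 12.25
eef_pos: [524.4, -0.3, 392.6]
ee_rot: [0.001, -0.021, 1.0, -0.0]
force: [1.0, 0.5, -0.5]
grip_width: 0.368
grip_force: 40.0
time_s: 13.05
eef_pos: [568.7, -112.8, 289.6]
ee_rot: [-0.001, -0.022, 1.0, 0.0]
force: [0.0, -1.1, -1.1]
grip_width: 0.367
grip_force: 40.0
[-1.3 -4.8  7.4]
```

To row units: 9.5 mm / 600 = 0.0158, 8.5 mm / 600 = 0.0142.

```bash
echo '[{"xyz": [-0.0017,-0.005,0.0033]},{"xyz": [-0.0017,-0.0067,0.0083]},{"xyz": [-0.0017,-0.0067,0.0117]},{"xyz": [-0.0017,-0.0067,0.0142]},{"xyz": [-0.0017,-0.0067,0.0158]},{"xyz": [-0.0017,-0.0067,0.0158]}]' > mv.in && python3 steer.py mv.in; python3 - <<'E'
from rig import ctrl
s=ctrl.sense(); print(s["eef_pos"],s["force"])
E
```

```text
time_s: 13.65
eef_pos: [570.6, -118.7, 282.3]
ee_rot: [0.0, -0.021, 1.0, -0.0]
force: [-0.2, 0.4, 1.1]
grip_width: 0.363
grip_force: 40.1
[ 570.64782178 -118.68427603  282.27328644] [-0.228376    0.37556859  1.06055346]
```

To row units: 175 mm / 600 = 0.2917, 135 mm / 600 = 0.225, 0.6 rad / 1.5708 = 0.382.

```bash
echo '[{},{},{}]' > mv.in && python3 steer.py mv.in 0.6; echo '[{"xyz": [0,0,-0.0333]},{"xyz": [0,0,-0.1]},{"xyz": [0,0,-0.1667]},{"xyz": [0.025,0.0333,-0.1917],"turn_vec": [0,0,0.0637]},{"xyz": [0.0583,0.0917,-0.1917],"turn_vec": [0,0,0.1401]},{"xyz": [0.0917,0.1583,-0.1917],"turn_vec": [0,0,0.2228]},{"xyz": [0.125,0.225,-0.1917],"turn_vec": [0,0,0.3056]},{"xyz": [0.1583,0.2917,-0.1917],"turn_vec": [0,0,0.382]}]' > mv.in && python3 steer.py mv.in 0.9; python3 - <<'E'
from h import *
print(to_tool((410,194,320)).round(1))
E
```

```text
time_s: 13.95
eef_pos: [570.6, -118.7, 281.8]
ee_rot: [0.0, -0.021, 1.0, -0.0]
force: [-0.7, 0.2, -0.7]
grip_width: 0.601
grip_force: 0.0
time_s: 14.75
eef_pos: [467.1, 53.4, 396.8]
ee_rot: [0.0, 0.278, 0.961, 0.0]
force: [0.7, 0.5, -0.4]
grip_width: 0.901
grip_force: 0.0
[123.4  88.3  76.8]
```

To row units: 123 mm / 600 = 0.205, 118 mm / 600 = 0.1967, 0.971 rad / 1.5708 = 0.6182.

```bash
echo '[{"xyz": [0.0417,0.03,0],"turn_vec": [0,0,0.0828]},{"xyz": [0.0833,0.06,0],"turn_vec": [0,0,0.1655]},{"xyz": [0.125,0.09,0],"turn_vec": [0,0,0.2483]},{"xyz": [0.1667,0.12,0.025],"turn_vec": [0,0,0.331]},{"xyz": [0.1967,0.14,0.0667],"turn_vec": [0,0,0.4138]},{"xyz": [0.205,0.1467,0.1167],"turn_vec": [0,0,0.4966]},{"xyz": [0.205,0.1467,0.1283],"turn_vec": [0,0,0.5793]},{"xyz": [0.205,0.1467,0.1283],"turn_vec": [0,0,0.6182]}]' > mv.in && python3 steer.py mv.in 0.95;  echo '[{},{}]' > mv.in && python3 steer.py mv.in; python3 - <<'E'
from h import *
print(to_tool((410,194,197)).round(1))
a=ctrl.capture("scene"); b=ctrl.capture("top")
x=np.hstack([cv2.resize(a[215:345,180:340],(390,317),interpolation=2),cv2.resize(b[180:300,290:430],(370,317),interpolation=2)])
cv2.imwrite("pics/jar.png",cv2.cvtColor(x,4))
c,st,_=blob(a,(265,300),16,pur); print(c,st); print("grip proj",proj("scene",(*ctrl.sense()["eef_pos"][:2],40)))
E
```

```text
time_s: 15.55
eef_pos: [410.1, 192.1, 318.4]
ee_rot: [-0.001, 0.693, 0.721, -0.001]
force: [0.1, -0.1, 0.2]
grip_width: 0.95
grip_force: 0.0
time_s: 15.75
eef_pos: [410.6, 191.8, 319.9]
ee_rot: [0.0, 0.691, 0.722, 0.0]
force: [-0.7, -0.0, 0.0]
grip_width: 0.95
grip_force: 0.0
[  2.2  -0.5 122.9]
[264.93055556 293.5787037 ] [255 288  21  12 216]
grip proj [266.73389653 293.5603186 ]
```

View pics/jar.png

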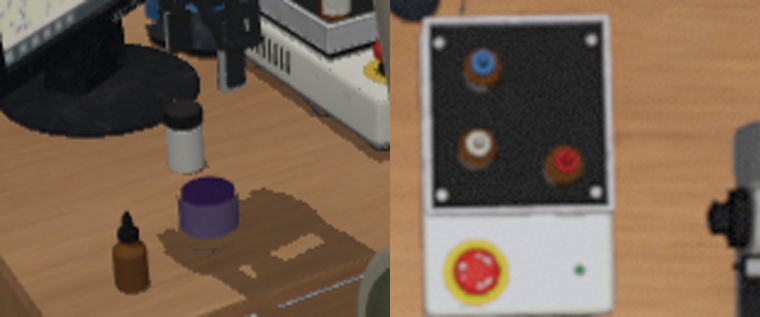

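Red stands in the tray at crop (565,162), with room for the jar at upper right. The purple jar at crop (208,207) is clear below the fingers.

To row units: 122 mm / 600 = 0.2033, 3.5 mm / 600 = 0.0058.

```bash
echo '[{"xyz": [0.0058,-0.0008,0.025]},{"xyz": [0.0058,-0.0008,0.0833]},{"xyz": [0.0058,-0.0008,0.1417]},{"xyz": [0.0058,-0.0008,0.1833]},{"xyz": [0.0058,-0.0008,0.1983]},{"xyz": [0.0058,-0.0008,0.2033]},{"xyz": [0.0058,-0.0008,0.2033]},{"xyz": [0.0058,-0.0008,0.2033]}]' > mv.in && python3 steer.py mv.in 0.95; echo '[{},{},{},{},{},{}]' > mv.in && python3 steer.py mv.in 0.2 45; python3 - <<'E'
from h import *
print(to_tool((648.3,-114.3,392)).round(1))
E
```

```text
time_s: 16.65
eef_pos: [410.3, 195.4, 198.8]
ee_rot: [0.001, 0.692, 0.722, 0.001]
force: [-0.6, -0.3, 0.0]
grip_width: 0.95
grip_force: 0.0
time_s: 17.25
eef_pos: [409.9, 195.4, 198.5]
ee_rot: [0.0, 0.692, 0.722, 0.0]
force: [-2.3, -0.4, 9.7]
grip_width: 0.603
grip_force: 44.6
[-319.5  225.3 -193.4]
```

To row units: -220 mm / 600 = -0.3667, -195 mm / 600 = -0.325.

```bash
echo '[{"xyz": [0,0,-0.0333]},{"xyz": [-0.0083,0,-0.1]},{"xyz": [-0.05,0.0083,-0.175]},{"xyz": [-0.1083,0.0333,-0.25]},{"xyz": [-0.175,0.075,-0.3]},{"xyz": [-0.2417,0.125,-0.325]},{"xyz": [-0.3083,0.175,-0.325]},{"xyz": [-0.3667,0.225,-0.325]}]' > mv.in && python3 steer.py mv.in; echo '[{"xyz": [-0.055,0.0467,0]},{"xyz": [-0.1067,0.0967,0]},{"xyz": [-0.15,0.1367,0]},{"xyz": [-0.165,0.15,0]},{"xyz": [-0.165,0.15,0]},{"xyz": [-0.165,0.15,0]}]' > mv.in && python3 steer.py mv.in; python3 - <<'E'
from h import *
print(to_tool((648.3,-114.3,283.5)).round(1))
E
```

```text
time_s: 18.05
eef_pos: [546.1, -11.1, 393.5]
ee_rot: [0.001, 0.692, 0.722, 0.0]
force: [1.7, 1.6, -1.7]
grip_width: 0.608
grip_force: 46.9
time_s: 18.65
eef_pos: [639.3, -104.0, 392.0]
ee_rot: [-0.001, 0.692, 0.722, -0.0]
force: [-0.2, 0.5, -2.2]
grip_width: 0.601
grip_force: 46.9
[-10.7   8.7 108.5]
```

```bash
echo '[{},{}]' > mv.in && python3 steer.py mv.in; python3 - <<'E'
from h import *
print(to_tool((648.3,-114.3,283.5)).round(1))
E
```

```text
time_s: 18.85
eef_pos: [639.2, -103.6, 392.9]
ee_rot: [0.0, 0.692, 0.722, 0.0]
force: [-0.8, -0.5, -2.4]
grip_width: 0.599
grip_force: 46.9
[-11.1   8.6 109.4]
```

```bash
echo '[{"xyz": [-0.0183,0.0142,0]},{"xyz": [-0.0183,0.0142,0.0333]},{"xyz": [-0.0183,0.0142,0.1]},{"xyz": [-0.0183,0.0142,0.15]},{"xyz": [-0.0183,0.0142,0.1733]},{"xyz": [-0.0183,0.0142,0.1783]},{"xyz": [-0.0183,0.0142,0.1808]},{"xyz": [-0.0183,0.0142,0.1825]}]' > mv.in && python3 steer.py mv.in; echo '[{},{"xyz": [0,0,0.0005]}]' > mv.in && python3 steer.py mv.in;  python3 - <<'E'
from h import *
print(ctrl.sense()["force"]); b=ctrl.capture("top")
cv2.imwrite("pics/jar2.png",cv2.cvtColor(cv2.resize(b[150:310,270:430],(560,560),interpolation=2),4))
E
```

```text
time_s: 19.65
eef_pos: [648.8, -115.1, 284.7]
ee_rot: [0.001, 0.692, 0.722, 0.001]
force: [-0.7, -0.0, -1.8]
grip_width: 0.6
grip_force: 46.9
time_s: 19.85
eef_pos: [648.6, -115.1, 283.5]
ee_rot: [0.001, 0.692, 0.722, 0.0]
force: [-1.7, -1.8, 3.7]
grip_width: 0.601
grip_force: 47.3
[-1.70840226 -1.80051687  3.73074074]
```

View pics/jar2.png

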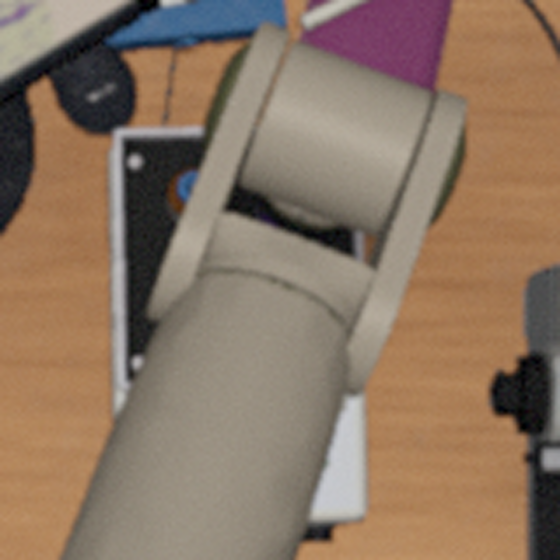

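The arm hides the jar, but the 3.7 N upward force shows it has settled on the mat. Releasing, then moving to the stop.

Units first: shifts go in shares of 60 cm and turns go in shares of pi/2 rad. So -140 mm / 600 = -0.2333, -110 mm / 600 = -0.1833, -0.56 rad / 1.5708 = -0.3565.

```bash
echo '[{},{},{}]' > mv.in && python3 steer.py mv.in 0.75; echo '[{"xyz": [0,0,-0.025]},{"xyz": [0,0,-0.0833]},{"xyz": [0,0,-0.15]},{"xyz": [0,0,-0.1833]},{"xyz": [0.025,-0.0583,-0.1833],"turn_vec": [0,0,-0.0891]},{"xyz": [0.05,-0.125,-0.1833],"turn_vec": [0,0,-0.1783]},{"xyz": [0.08,-0.1867,-0.1833],"turn_vec": [0,0,-0.2674]},{"xyz": [0.1033,-0.2333,-0.1833],"turn_vec": [0,0,-0.3565]}]' > mv.in && python3 steer.py mv.in; echo '[{"turn_vec": [0,0,-0.0891]},{"turn_vec": [0,0,-0.1783]},{"turn_vec": [0,0,-0.2674]},{"turn_vec": [0,0,-0.3565]},{"turn_vec": [0,0,-0.3565]}]' > mv.in && python3 steer.py mv.in; python3 - <<'E'
from h import *
print(to_tool((476.9,-44.9,300)).round(1))
b=ctrl.capture("top"); cv2.imwrite("pics/all.png",cv2.cvtColor(cv2.resize(b[170:310,290:430],(560,560),interpolation=2),4))
E
```

```text
time_s: 20.2
eef_pos: [648.6, -115.1, 282.8]
ee_rot: [0.0, 0.692, 0.722, 0.0]
force: [-0.5, -0.8, -0.3]
grip_width: 0.748
grip_force: 0.0
time_s: 21.0
eef_pos: [504.0, -58.2, 393.8]
ee_rot: [0.001, 0.463, 0.886, 0.0]
force: [0.4, 0.0, -0.1]
grip_width: 0.752
grip_force: 0.0
time_s: 21.5
eef_pos: [506.0, -59.0, 393.7]
ee_rot: [0.001, 0.202, 0.979, -0.0]
force: [-0.3, 0.2, 0.3]
grip_width: 0.752
grip_force: 0.0
[32.4  1.4 93.6]
```

View pics/all.png

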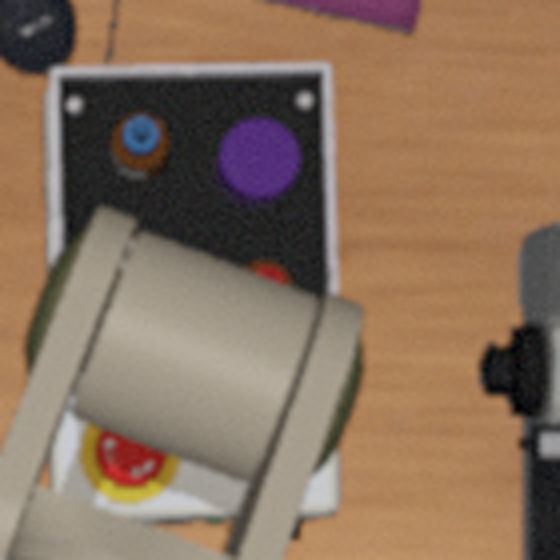

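All four vessels stand in the tray: blue (140,135), jar (260,158), red (270,275), and white hidden by the wrist. The stop's head is at (130,455). Next I'll grip the head.

To row units: 148 mm / 600 = 0.2467, 130 mm / 600 = 0.2167.

```bash
echo '[{"xyz": [0.0267,0.0017,0]},{"xyz": [0.0533,0.0023,0.0167]},{"xyz": [0.054,0.0023,0.0917]},{"xyz": [0.054,0.0023,0.1583]},{"xyz": [0.054,0.0023,0.2167]},{"xyz": [0.054,0.0023,0.2383]},{"xyz": [0.054,0.0023,0.2467]},{"xyz": [0.054,0.0023,0.2467]}]' > mv.in && python3 steer.py mv.in 0.75; echo '[{},{},{},{},{},{}]' > mv.in && python3 steer.py mv.in 0.2 50
```

```text
time_s: 22.35
eef_pos: [477.1, -45.0, 244.8]
ee_rot: [0.0, 0.204, 0.979, -0.0]
force: [0.3, -0.1, -0.3]
grip_width: 0.751
grip_force: 0.0
time_s: 22.95
eef_pos: [477.4, -44.3, 246.3]
ee_rot: [0.002, 0.203, 0.979, 0.001]
force: [0.8, 7.6, 7.4]
grip_width: 0.483
grip_force: 49.4
```

To row units: 0.87 rad / 1.5708 = 0.5539.

```bash
echo '[{"turn_vec": [0,0,0.0764]},{"turn_vec": [0,0,0.1528]},{"turn_vec": [0,0,0.2292]},{"turn_vec": [0,0,0.3056]},{"turn_vec": [0,0,0.382]},{"turn_vec": [0,0,0.4584]},{"turn_vec": [0,0,0.5348]},{"turn_vec": [0,0,0.5539]}]' > mv.in && python3 steer.py mv.in; echo '[{},{}]' > mv.in && python3 steer.py mv.in; python3 -c "
from rig import ctrl;s=ctrl.sense();print(s['wrist_torque'],s['force'])"
```

```text
time_s: 23.75
eef_pos: [477.5, -44.3, 250.3]
ee_rot: [0.002, 0.598, 0.802, 0.001]
force: [-18.6, 8.9, 58.3]
grip_width: 0.484
grip_force: 53.7
time_s: 23.95
eef_pos: [477.5, -44.3, 250.3]
ee_rot: [0.002, 0.596, 0.803, 0.001]
force: [-18.3, 9.4, 56.1]
grip_width: 0.481
grip_force: 53.5
[1.54300448 3.04407463 0.48436828] [-18.26273177   9.39634112  56.12299883]
```

To row units: 200 mm / 600 = 0.3333, -150 mm / 600 = -0.25.

```bash
echo '[{},{},{}]' > mv.in && python3 steer.py mv.in 0.72; echo '[{"xyz": [0,0,-0.025]},{"xyz": [0,0,-0.0833]},{"xyz": [0,0,-0.1583]},{"xyz": [0,0,-0.2333]},{"xyz": [0.0833,0,-0.25]},{"xyz": [0.1667,0,-0.25]},{"xyz": [0.25,0,-0.25]},{"xyz": [0.3333,0,-0.25]}]' > mv.in && python3 steer.py mv.in; echo '[{"xyz": [0.0333,0,0]},{"xyz": [0.0667,0,0]},{"xyz": [0.0667,0,0]},{"xyz": [0.0667,0,0]},{"xyz": [0.0667,0,0]},{"xyz": [0.0667,0,0]},{"xyz": [0.0667,0,0]},{"xyz": [0.0667,0,0]}]' > mv.in && python3 steer.py mv.in; echo '[{},{},{},{},{},{},{},{}]' > mv.in && python3 steer.py mv.in;  echo '[{},{},{},{},{},{},{},{}]' > mv.in && python3 steer.py mv.in; python3 - <<'E'
from h import *
a=ctrl.capture("scene"); b=ctrl.capture("top")
try:
    c,st,_=blob(a,(342,235),16,red); print("estop",c,st)
except Exception as e: print(e)
x=np.hstack([cv2.resize(a[170:340,150:410],(440,288),interpolation=2),cv2.resize(b[170:340,150:390],(360,288),interpolation=2)])
cv2.imwrite("pics/end.png",cv2.cvtColor(x,4))
E
```

```text
time_s: 24.25
eef_pos: [476.9, -44.9, 244.9]
ee_rot: [0.0, 0.597, 0.802, 0.0]
force: [-0.5, 0.2, -0.7]
grip_width: 0.72
grip_force: 0.0
time_s: 25.05
eef_pos: [418.7, 147.3, 394.7]
ee_rot: [0.0, 0.597, 0.802, 0.0]
force: [1.2, -0.7, -0.4]
grip_width: 0.719
grip_force: 0.0
time_s: 25.85
eef_pos: [408.2, 183.7, 394.5]
ee_rot: [-0.0, 0.597, 0.802, -0.0]
force: [0.4, 0.5, -0.1]
grip_width: 0.727
grip_force: 0.0
time_s: 26.65
eef_pos: [408.1, 184.1, 394.6]
ee_rot: [0.0, 0.597, 0.802, 0.0]
force: [-0.1, 0.1, 0.1]
grip_width: 0.717
grip_force: 0.0
time_s: 27.45
eef_pos: [408.1, 184.0, 394.6]
ee_rot: [0.0, 0.597, 0.802, 0.0]
force: [-0.3, -0.3, -0.4]
grip_width: 0.72
grip_force: 0.0
estop [338.81308411 233.80373832] [333 227  11  16 107]
```

View pics/end.png

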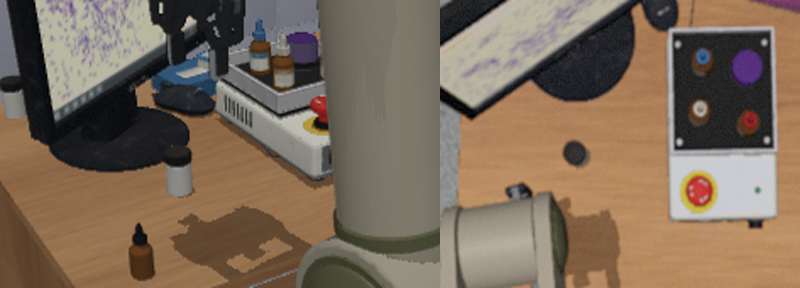

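The stop's top edge is back at row 227, so it is up. All four vessels stand in the tray, and the canister and black-capped bottle stand where they were.

```bash
python3 -c "
from rig import ctrl;print(ctrl.finish_job())"
```

```text
the job is handed in; nothing more can be done
None
```

The job is handed in at about 27.5 s: I latched the stop, stood the jar, red and blue bottles in the tray beside the white one, then twisted the stop until it sprang up; the final pictures agree, but no verdict was returned.

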